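# Tare the kitchen scale with the mug on it

### The job

Oats are to be weighed into the mug: gently set the empty mug upright on the kitchen scale's small raised cradle, flat on the four arms and inside their upturned ends, and let go of it. Then turn the black tare knob on the sloping dial until the zero mark (black triangle) is under the red pointer, so that the scale reads zero with the mug on it. Leave the oats canister, the spice jar and the tin where they are.

Things in the scene. Friction and masses are not known exactly. Their poses are not given: they have to be found in the camera images.
- scale: Fixed slate-blue kitchen scale, 230 mm long (x), 150 wide (y). Origin: centre of its underside; front faces -x, z up. The front slopes up and back at 30 degrees to the level, from 30 mm high at the front edge to 92.5 mm, and carries the dial (steel rim 117 mm across, flat clear lens 12 mm above the slope). Behind it the flat top, 92.5 mm high, carries the cradle on a stem.
- cradle_top (a point): Centre of the upper side of the cradle's arms, 54 mm behind the scale's origin, 124.5 mm above the worktop when empty. Steel cross of four arms 14 mm wide, at 45 degrees to the scale's x and y; their ends turn up 7 mm, 97 mm apart inside. It sinks on a spring by 1.5 mm per 100 g, at most 20 mm. Axes as the scale's.
- tare_knob (a point): On the axis of the black fluted tare knob at the height to grip it, 24 mm above the lens. Knob 36 mm across, from 1 to 30 mm above the lens, in the middle of the dial. z axis: the knob's axis, out of the sloping face (30 degrees from vertical, leaning to the scale's front); x axis: towards the zero mark, turns with it. Light friction (0.04 N m); stays where it is left.
- zero_mark (a point): The dial's zero mark, a black triangle on the cream dial plate, 44 mm from the knob's axis. It turns with the knob.
- pointer_tip (a point): Tip end of the red pointer, 44 mm from the knob's axis, under the lens. Scale reads zero when this lies on the zero mark.
- dial (a joint): Angle of knob and dial plate, rad, growing clockwise as seen looking at the dial face; at 0 the zero mark is at the top (the uphill side). Range -3.1 to 3.1. The dial has 60 ticks, 6 degrees or 20 g apart.
- pointer (a joint): Angle of the red pointer, rad, in the same sense and from the same zero as joint dial; it reads 0 with the cradle empty and turns clockwise 0.524 rad per 100 g on the cradle. The scale reads zero when joint dial equals joint pointer.
- mug: White mug standing on the wooden bread board, whose top is 29 mm above the worktop. 88 mm high, 84 mm across, about 0.2 kg (exact weight not known). Origin on its underside, z up; the round body's axis is at x = 0, y = +16 mm; foot 68 mm across. The handle is on the -y side, from y = -20 to -58 mm.
- mug_foot (a point): Centre of the mug's foot, on its underside, below the middle of the round body. Axes as the mug's.
- mug_handle (a point): Point to pinch the handle from above, fingers closing along the mug's x: 59 mm from the mug's axis, 58 mm above its underside, in the loop close to its outer strap. The handle is about 14 to 18 mm wide along x here (wider only at the mug's wall) and its top is 80 mm above the underside. Axes as the mug's.
- oats: Bystander: cream canister with a wooden lid, 107 mm across, 150 mm high. Origin: centre of its underside.
- spice_jar: Bystander: glass spice jar with a red cap, 45 mm across, 106 mm high. Origin: centre of its underside.
- tin: Bystander: small tin, 75 mm across, 58 mm high. Origin: centre of its underside.
Things that resemble listed ones, but are neither listed nor needed, are in the scene too. Leave any pink look-alike of the mug alone.

How it is judged:
On the way, in this order (a step that is already met when the one before it is completed fails the run):
1. the mug stands flat on the cradle, inside the upturned ends, released and at rest (horizontal distance between mug_foot and cradle_top below 0.016 m and z of mug_foot in the frame of cradle_top between -0.004 and 0.004 m and angle between mug's own z axis and vertical below 0.06 rad and linear speed of mug below 0.02 m/s and contact force between the fingers and mug below 0.2 N and velocity of joint pointer between -0.05 and 0.05 rad/s), for 0.3 s.
2. the zero mark is under the red pointer with the mug on the cradle (horizontal distance between mug_foot and cradle_top below 0.016 m and z of mug_foot in the frame of cradle_top between -0.004 and 0.004 m and angle between mug's own z axis and vertical below 0.06 rad and distance between pointer_tip and zero_mark below 0.004 m), for 0.2 s.
At the end, for the whole second after the job is handed in: The mug stands released, upright and at rest, flat on the cradle's arms inside their upturned ends (centre within 16 mm of the cradle's, height within 4 mm), and the zero mark is within 4 mm (about 5 degrees, less than one tick) of the pointer's tip (all of step 2 and linear speed of mug below 0.02 m/s and contact force between the fingers and mug below 0.2 N and velocity of joint pointer between -0.05 and 0.05 rad/s); the robot touches nothing.
It fails at once if a bystander (oats canister, spice jar, tin) is moved by more than 20 mm (distance of any of oats, spice_jar, tin from where it was at the start of the episode above 0.02 m).
It fails at once if the mug is dropped, banged or pressed on the scale (more than 25 N) (contact force between mug and scale above 25 N).
It fails at once if the mug is tipped by more than 45 degrees (angle between mug's own z axis and vertical above 0.785 rad).
It also fails if it takes over 58 s, if anything falls off the work surface, if the arm or the gripper's body presses on something with over 40 N, if the wrist force passes 120 N, or if a joint passes its speed limit or range.

### The arm

A 6-joint arm with a two-finger parallel gripper is mounted at the origin on a cart in front of the work surface, level with it; the furniture and walls round the work are solid. World frame = base frame: x ahead of the robot, y to its left, z up, the work surface at z = 0. Lengths are in m, angles in rad, forces in N, time in s.
With the tool pointing down it reaches from about 0.375 to 0.9 m from the base axis. Payload 3.1 kg.
Tool frame: the origin (TCP) lies at the centre of the arm's flange, where the gripper is bolted on; the fingertips stand 182 mm ahead of it and the grasp point (between the pads) lies 164 mm ahead of it; z points along the fingers, y is the line along which they close (so a half turn about z gives the same grasp; the last joint's range is limited). The gripper opens to 87 mm and grips with 3 to 60 N. Pads are 19 mm wide; open, the fingers measure 117 mm over their backs; the gripper's body (75 mm by 190 mm) begins 51 mm behind the grasp point.
Start: joints at [-1.516, 0.527, 1.433, -0, 1.181, -0.178], TCP at [0.144, -0.608, 0.405] pointing down, gripper open.
Joint ranges: [-3.08, 3.08], [-0.75, 2.2], [0.22, 2.44], [-1.43, 4.57], [0, 2.65], [-2.85, 2.85]. Speed limits (rad/s): [2.79, 2.79, 3.14, 3.14, 3.14, 3.14].

### API

Orientations are given as a unit quaternion [x, y, z, w].
In Python, from rig import * gives the robot as it stands.
- The arm moves only by the tool move_arm, never from a script. Its argument "commands" is a list that holds one entry, the list of rows, each a list of 6 numbers: the shift along the tool's x, y, z in units of 40 mm (1.0 is 40 mm), then the turn, a rotation vector about the tool's x, y, z in rad. A call has 1 to 12 rows; each row is the pose to reach, as a shift and turn from the pose commanded when the call began, along the tool's axes at that moment; what a row does not reach only later rows make up. A row lasts 1/8 s, in which the tool goes at most 62.5 mm and 10.7 degrees, less where a joint would pass 70% of its speed; a pose out of reach is approached as far as the arm can. A call with a gripper value outside its range is refused whole. "claw" is the closure, from -1 (fully open) to 1 (shut), so that 0 is half open, set as the call begins (left out, the last holds). The fingers move at their own pace and stop on an object; "squeeze" is the grip in N (left out, the last holds). Time passes only in rows, so rows that repeat a pose let the fingers close. It gives the time, the measured TCP pose, the force, the opening and the grip force at its end, in the units of the state.
- get_obs(): the state, without advancing time (a new reading comes with each control period).
- camera(name): name is "scene" or "side" or "wrist"; returns a dict with "pixels" (480x640x3 uint8, blue, green, red), "range_z" (480x640 float32, m along the optical axis (not along the pixel's ray), 0 where there is no reading), "camera_matrix" (3x3 intrinsics, pixels), "extrinsics" (4x4, takes a point from world to camera coordinates). Camera axes: x right, y up, looking along -z (the intrinsics and any distortion apply to the point x, -y, -z); pixel columns grow to the right and rows downward; lengths in m; the calibration is good to about 2 mm. A picture is of the moment at which its call begins.
- hand_in(): hands the job in; it is judged then, once.
The state is a dict: "time": time; "q": joint angles; "joint_velocities": joint speeds; "joint_torque": joint torques, N m; "position": TCP position; "tool_rot": TCP orientation; "ft_force": force on the tool from outside, world axes, zero at the start; "moment": the same for the moment, N m; "grip_width": finger opening in m; "grip_force": force on a finger pad.
Only numpy, scipy, OpenCV 4.12 (cv2) and the standard library are available. Lean on these libraries where they do the work, as an engineer would, in place of code of your own. Each camera call takes 0.05 s, during which the arm holds its last target. There are 200 camera calls.

## Working session

There is one attempt and no reset: what is moved stays moved. The work goes in short steps, Python scripts to look and compute and a tool call to move; the robot and the scene stay as the last step left them, time stands still between calls to the robot, and variables do not carry over. Pictures are saved under pics/ and viewed, at most 10 in all, crops included, and the job is handed in when it is done.

Besides the shell and the picture viewer there is one more tool, called after "Request:" in YAML: its name, and indented under it one key for each argument. move_arm: Moves the arm, as the interface text tells. Its arguments: {"type":"object","properties":{"commands":{"type":"array","items":{"type":"array","items":{"type":"array","items":{"type":"number"}}}},"claw":{"type":"number"},"squeeze":{"type":"number"}},"required":["commands"]}

```bash
ls; mkdir -p pics; python3 - <<'E'
from rig import *
import cv2,numpy as np
o=get_obs();print(o)
for n in("scene","side"):
    c=camera(n);cv2.imwrite(f"pics/{n}0.png",c["pixels"]);np.savez(f"{n}0.npz",**c);print(c["camera_matrix"],c["extrinsics"])
E
```

```text
pics
{'time': 0.0, 'q': array([-1.51648033e+00,  5.28449837e-01,  1.43393117e+00,  4.47638082e-07,
        1.18137483e+00, -1.78473250e-01]), 'joint_velocities': array([ 0.00191494,  0.00062286, -0.00062586,  0.00216319,  0.00045133,
       -0.00186845]), 'joint_torque': array([-2.70339951e-04, -4.40040135e+01, -1.76594836e+01,  6.33455906e-02,
        5.82415215e-02, -1.62336551e-04]), 'position': array([ 0.1442082 , -0.60777127,  0.40377205]), 'tool_rot': array([ 9.93233219e-01,  1.16131836e-01,  6.73071521e-05, -1.07949499e-03]), 'ft_force': array([-0.18030394, -0.45853236,  0.78464946]), 'moment': array([ 0.00747731,  0.03347054, -0.0424762 ]), 'grip_force': 0.0, 'grip_width': 0.08753422482022524}
[[558.37286503   0.         324.87412969]
 [  0.         558.37286503 236.39286641]
 [  0.           0.           1.        ]] [[ 0.95995465  0.28011864  0.00454007 -0.50079856]
 [-0.17166025  0.57531079  0.79971886  0.03529387]
 [ 0.22140421 -0.76847319  0.6003575  -1.28519159]
 [ 0.          0.          0.          1.        ]]
[[570.58737276   0.         318.58081017]
 [  0.         570.58737276 238.35339094]
 [  0.           0.           1.        ]] [[ 0.99554497 -0.09255431  0.0179975  -0.53929552]
 [ 0.04094871  0.59634757  0.80168122 -0.08871381]
 [-0.08493181 -0.79737274  0.5974808  -1.10605922]
 [ 0.          0.          0.          1.        ]]
```

View pics/scene0.png

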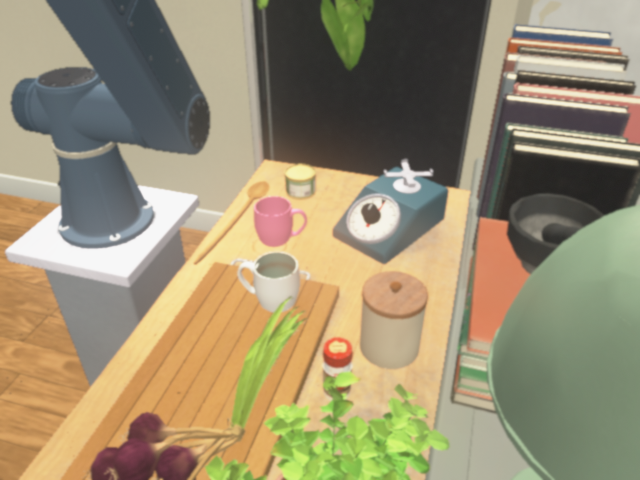

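View pics/side0.png

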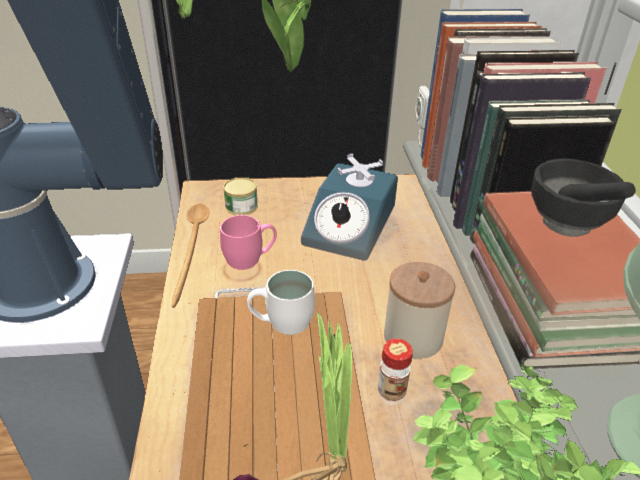

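The scene view shows the mug at (275,280) with its handle left at (248,275), the dial centre at (372,215) and the cradle at (408,175). In the side view the mug is at (290,300) with its handle at (260,302), the dial at (341,216) and the cradle at (360,170).

```bash
cat > h.py <<'E'
import numpy as np,cv2
def pts(c):
    K=c["camera_matrix"];E=c["extrinsics"];d=c["range_z"]
    v,u=np.mgrid[:480,:640]
    P=np.stack([(u-K[0,2])/K[0,0]*d,-(v-K[1,2])/K[1,1]*d,-d],-1)
    W=(P-E[:3,3])@E[:3,:3]
    W[d==0]=np.nan
    return W
def proj(c,p):
    q=c["extrinsics"][:3,:3]@np.asarray(p)+c["extrinsics"][:3,3]
    q=q*[1,-1,-1];r=c["camera_matrix"]@q;return r[:2]/r[2]
def ray(c,uv,z):
    E=c["extrinsics"];K=c["camera_matrix"]
    d=E[:3,:3].T@np.array([(uv[0]-K[0,2])/K[0,0],-(uv[1]-K[1,2])/K[1,1],-1]);o=-E[:3,:3].T@E[:3,3]
    return o+d*(z-o[2])/d[2]
def circ(xy):
    A=np.c_[2*xy,np.ones(len(xy))];s=np.linalg.lstsq(A,(xy**2).sum(1),rcond=None)[0]
    return s[0],s[1],np.sqrt(s[2]+s[0]**2+s[1]**2)
E
python3 - <<'E'
from h import *
R={"scene":((225,330,235,330),(380,450,150,205),(330,480,150,265)),"side":((240,325,260,340),(325,395,145,190),(295,400,145,260))}
for n in R:
    c=dict(np.load(f"{n}0.npz"));W=pts(c);hsv=cv2.cvtColor(c["pixels"],cv2.COLOR_BGR2HSV)
    def sub(r): 
        a,b,e,f=r;return W[e:f,a:b].reshape(-1,3),hsv[e:f,a:b].reshape(-1,3),np.stack(np.meshgrid(np.arange(a,b),np.arange(e,f)),-1).reshape(-1,2)
    p,h,_=sub(R[n][0]);w=(h[:,1]<60)&(h[:,2]>90)
    r=p[w&(p[:,2]>.110)&(p[:,2]<.125)];print(n,"rim",len(r),circ(r[:,:2]),r[:,2].max())
    m=p[w&(p[:,2]>.04)&(p[:,2]<.125)];ctr=np.array(circ(r[:,:2])[:2]);dd=np.linalg.norm(m[:,:2]-ctr,axis=1)
    hd=m[(dd>.052)&(dd<.08)];print("handle",len(hd),hd.mean(0),np.degrees(np.arctan2(*(hd.mean(0)[:2]-ctr)[::-1])),dd.max())
    p,h,_=sub(R[n][1]);k=p[(p[:,2]>.116)&(p[:,2]<.15)];print("cradle",len(k),k.mean(0),k.min(0),k.max(0))
    p,h,_=sub(R[n][2]);t=p[(p[:,2]>.086)&(p[:,2]<.098)&(h[:,1]>90)];
    print("top",len(t),t.mean(0),cv2.minAreaRect((t[:,:2]*1000).astype(np.float32)))
    cr=(h[:,1]<70)&(h[:,2]>150)&(p[:,2]<.1)&(p[:,2]>.02)
    q=p[cr];mu=q.mean(0);u,s,v=np.linalg.svd(q-mu);print("dial",len(q),mu,v[2]*np.sign(v[2,2]))
E
```

```text
scene rim 344 (np.float64(0.4784735381183995), np.float64(-0.16787857633948955), np.float64(0.03772386293201917)) 0.11822512833604717
handle 137 [ 0.42161285 -0.17377239  0.08149232] -174.08221585253423 0.08736199422055185
cradle 391 [0.65156165 0.19728072 0.12492402] [0.60091566 0.14551448 0.11955669] [0.70221064 0.25209227 0.13414021]
top 1 [0.61006259 0.0921417  0.08951828] ((610.0625610351562, 92.1417007446289), (0.0, 0.0), 0.0)
dial 3557 [0.64806002 0.12420281 0.0803409 ] [-0.10289117 -0.08971722  0.99063829]
side rim 372 (np.float64(0.47545396331481954), np.float64(-0.16769181267490962), np.float64(0.03788015802173845)) 0.11828317060368598
handle 164 [ 0.41361451 -0.17233172  0.083307  ] -175.7090495840873 0.0716898333893945
cradle 403 [0.64885071 0.19686894 0.12376429] [0.59809408 0.14495001 0.11869461] [0.70016253 0.25082907 0.13203711]
top 63 [0.66773326 0.18021276 0.09051237] ((646.779541015625, 180.43923950195312), (156.01220703125, 140.85118103027344), 52.99690246582031)
dial 2079 [0.60216386 0.10182146 0.07183288] [-0.15682201 -0.24664552  0.95633302]
```

```bash
python3 - <<'E'
from h import *
C=np.array([.650,.197])
for n,(u0,v0) in {"scene":(372,215),"side":(341,216)}.items():
    c=dict(np.load(f"{n}0.npz"));hsv=cv2.cvtColor(c["pixels"],cv2.COLOR_BGR2HSV);W=pts(c)
    m=((hsv[...,1]<70)&(hsv[...,2]>140)).astype(np.uint8);z=np.zeros_like(m);z[v0-40:v0+40,u0-40:u0+40]=1
    N,L,S,_=cv2.connectedComponentsWithStats(m*z);i=1+S[1:,4].argmax();hull=cv2.convexHull(np.argwhere(L==i)[:,::-1].astype(np.int32))
    e=cv2.fitEllipse(hull);p=ray(c,e[0],.0665);d=p[:2]-C
    print(n,e,p,np.linalg.norm(d),"scale yaw",np.degrees(np.arctan2(-d[1],-d[0])))
    k=(hsv[...,2]<60);k[:v0-20]=0;k[v0+20:]=0;k[:,:u0-20]=0;k[:,u0+20:]=0
    ce=np.argwhere(k).mean(0)[::-1];print("knob px",ce,ray(c,ce,.092),k.sum(),np.nanmedian(W[k],0))
    a=c["pixels"][v0-70:v0+50,u0-60:u0+90];cv2.imwrite(f"pics/d_{n}.png",cv2.resize(a,None,fx=4,fy=4,interpolation=cv2.INTER_CUBIC))
E
python3 -c "
import cv2,numpy as np
a=[cv2.resize(cv2.imread(f'pics/d_{n}.png'),(400,320)) for n in('scene','side')];cv2.imwrite('pics/d.png',np.hstack(a))"
```

```text
scene ((376.922119140625, 210.6210174560547), (54.22418212890625, 97.48709106445312), 48.71654510498047) [0.60266553 0.12280561 0.0665    ] 0.08800771872040332 scale yaw 57.462975547354446
knob px [nan nan] [nan nan nan] 0 [nan nan nan]
side ((341.42340087890625, 216.80882263183594), (51.092262268066406, 55.61176300048828), 73.40109252929688) [0.59715709 0.09382454 0.0665    ] 0.11592043837212028 scale yaw 62.8800411495211
knob px [340.50202429 213.51417004] [0.59107107 0.06890188 0.092     ] 247 [0.59177583 0.07142733 0.09132135]<stdin>:10: RuntimeWarning: Mean of empty slice.
  ret = um.true_divide(
  return np.nanmean(a, axis, out=out, keepdims=keepdims)
```

View pics/d.png

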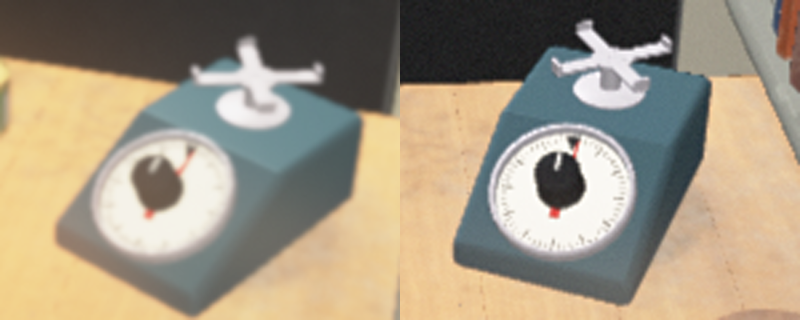

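The crop shows the red pointer and the black zero mark both at the top of the dial, near (190,150) left and (573,143) right. The knob has a white line that points the same way.

```bash
cat >> h.py <<'E'
from scipy.spatial.transform import Rotation as R
def go(pos,rot,o):
    "shift in 40 mm units and rotvec, tool axes; rows needed"
    r=R.from_quat(o["tool_rot"]);s=r.inv().apply(np.asarray(pos)-o["position"])/.04;t=(r.inv()*rot).as_rotvec()
    print("shift",s.round(3),"turn",t.round(3),"rows>=",max(np.linalg.norm(s)*40/62.5,np.degrees(np.linalg.norm(t))/10.7).round(1))
def down(yaw): # tool x at yaw deg, z down
    return R.from_euler("z",yaw,degrees=True)*R.from_quat([1,0,0,0])
E
python3 - <<'E'
from rig import *
from h import *
go([.418,-.173,.40],down(5),get_obs())
E
```

```text
shift [ 9.168 -8.998  0.117] turn [-0.002 -0.     0.146] rows>= 8.2
```

Request:
move_arm:
  commands:
    - [[0.5,-0.5,0,0,0,0],[1.5,-1.5,0,0,0,0.02],[2.7,-2.6,0,0,0,0.04],[3.9,-3.8,0,0,0,0.06],[5.1,-5.0,0,0,0,0.08],[6.3,-6.2,0,0,0,0.1],[7.5,-7.3,0,0,0,0.12],[8.5,-8.3,0,0,0,0.14],[9.0,-8.8,0,0,0,0.146],[9.17,-9.0,0.1,0,0,0.146],[9.17,-9.0,0.1,0,0,0.146]]
  claw: -1
  squeeze: 20

```text
time: 1.48
position: [0.4179, -0.1729, 0.4003]
tool_rot: [0.999, 0.044, -0.001, -0.0]
ft_force: [0.6, 0.1, -0.8]
grip_width: 0.0873
grip_force: 0.0
```

```bash
python3 - <<'E'
from rig import *
from h import *
o=get_obs();print(o["time"],o["position"],o["q"]);c=camera("wrist");np.savez("w1.npz",**c);cv2.imwrite("pics/w1.png",c["pixels"])
W=pts(c);p=W.reshape(-1,3);h=cv2.cvtColor(c["pixels"],cv2.COLOR_BGR2HSV).reshape(-1,3)
near=(abs(p[:,0]-.45)<.12)&(abs(p[:,1]+.17)<.09)&(h[:,1]<60)
r=p[near&(p[:,2]>.108)&(p[:,2]<.125)];print(len(r),r.mean(0) if len(r) else 0)
if len(r)>50:
    r=r[r[:,0]>.43];print(circ(r[:,:2]));C=np.array(circ(r[:,:2])[:2])
    m=p[near&(p[:,2]>.06)&(p[:,2]<.125)];d=np.linalg.norm(m[:,:2]-C,axis=1);m=m[(d>.05)&(d<.08)];print(len(m),m.mean(0),m.min(0),m.max(0))
E
```

```text
1.475 [ 0.41793386 -0.17293901  0.40026816] [-6.40125005e-01  3.03228594e-01  1.85416592e+00 -6.87512374e-04
  9.85432353e-01  8.42609012e-01]
2001 [ 0.47275241 -0.16605269  0.11485655]
(np.float64(0.47837109033583686), np.float64(-0.1665569314397069), np.float64(0.037730067472730416))
316 [ 0.42057767 -0.16898475  0.1064714 ] [ 0.40807702 -0.17494079  0.09295207] [ 0.42896719 -0.16226795  0.11058167]
```

View pics/w1.png

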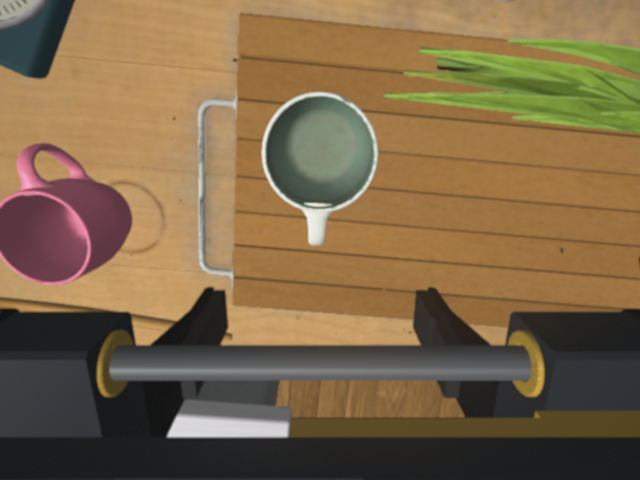

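The wrist view shows the mug rim at (320,150) and its handle straight below at (317,225), which points at about -177° in the world frame. The fingers straddle it along image x.

```bash
python3 - <<'E'
from rig import *
from h import *
go([.417,-.1695,.251],down(2.5),get_obs())
E
```

```text
shift [-0.008 -0.106  3.735] turn [0.    0.001 0.043] rows>= 2.4
```

Request:
move_arm:
  commands:
    - [[0,-0.1,0.3,0,0,0.04],[0,-0.1,1.1,0,0,0.04],[0,-0.1,2.0,0,0,0.04],[0,-0.1,2.8,0,0,0.04],[0,-0.1,3.4,0,0,0.04],[0,-0.1,3.7,0,0,0.04],[0,-0.1,3.73,0,0,0.04],[0,-0.1,3.73,0,0,0.04]]

```text
time: 2.52
position: [0.4179, -0.1698, 0.2521]
tool_rot: [1.0, 0.023, 0.001, 0.0]
ft_force: [-0.0, 0.3, -0.1]
grip_width: 0.0873
grip_force: 0.0
```

Request:
move_arm:
  commands:
    - [[0,0,0,0,0,0],[0,0,0,0,0,0],[0,0,0,0,0,0],[0,0,0,0,0,0],[0,0,0,0,0,0],[0,0,0,0,0,0],[0,0,0,0,0,0],[0,0,0,0,0,0]]
  claw: 1
  squeeze: 25

```text
time: 3.52
position: [0.4177, -0.1692, 0.2516]
tool_rot: [1.0, 0.023, 0.0, 0.0]
ft_force: [0.2, -0.4, 0.3]
grip_width: 0.0181
grip_force: 24.0
```

Request:
move_arm:
  commands:
    - [[0,0,-0.1,0,0,0],[0,0,-0.4,0,0,0],[0,0,-1.0,0,0,0],[0,0,-1.8,0,0,0],[0,0,-2.6,0,0,0],[0,0,-3.3,0,0,0],[0,0,-3.6,0,0,0],[0,0,-3.7,0,0,0],[0,0,-3.7,0,0,0]]

```text
time: 4.65
position: [0.4174, -0.169, 0.399]
tool_rot: [1.0, 0.023, -0.001, -0.0]
ft_force: [0.7, -0.5, -3.1]
grip_width: 0.0176
grip_force: 24.6
```

```bash
python3 - <<'E'
from rig import *
from h import *
o=get_obs();print(o)
for n in("wrist","side"):
    c=camera(n);p=pts(c).reshape(-1,3);h=cv2.cvtColor(c["pixels"],cv2.COLOR_BGR2HSV).reshape(-1,3)
    near=(abs(p[:,0]-.485)<.05)&(abs(p[:,1]+.17)<.06)&(h[:,1]<70)&(p[:,0]>.438)
    q=p[near];zt=np.percentile(q[:,2],99);r=q[q[:,2]>.255]
    print(n,zt,len(r),circ(r[:,:2]));A=np.c_[r[:,:2]-r[:,:2].mean(0),np.ones(len(r))];print(np.linalg.lstsq(A,r[:,2],rcond=None)[0])
E
```

```text
{'time': 4.65, 'q': array([-6.33782660e-01,  3.02575458e-01,  1.86009085e+00, -5.47962510e-05,
        9.80460805e-01,  8.90304196e-01]), 'joint_velocities': array([-0.00130201,  0.01517905,  0.00538077,  0.00058316, -0.00131656,
       -0.00074492]), 'joint_torque': array([ 4.34129324e-02, -3.18340480e+01, -1.54822075e+01,  1.21558537e-01,
       -1.04455124e-01,  1.11243803e-04]), 'position': array([ 0.41740795, -0.16901775,  0.39900028]), 'tool_rot': array([ 9.99726639e-01,  2.33678695e-02, -6.21347063e-04, -4.50653519e-04]), 'ft_force': array([ 0.65443651, -0.53310151, -3.07988645]), 'moment': array([ 0.02274104,  0.08818515, -0.02951587]), 'grip_force': 24.61568540071312, 'grip_width': 0.017553497284642592}
wrist 0.32865897031635916 62315 (np.float64(0.4394788646364165), np.float64(-0.16872724185017182), np.float64(0.032944292955999675))
[-1.66071517 -0.07283559  0.31314271]
side 0.5559989622999879 2965 (np.float64(0.45486487784841895), np.float64(-0.171973216634596), np.float64(0.020273318448727574))
[2.45629514 0.25467939 0.48179937]
```

```bash
python3 - <<'E'
from rig import *
from h import *
c=camera("wrist");np.savez("w2.npz",**c);cv2.imwrite("pics/w2.png",c["pixels"]);p=pts(c).reshape(-1,3);h=cv2.cvtColor(c["pixels"],cv2.COLOR_BGR2HSV).reshape(-1,3)
near=(abs(p[:,0]-.49)<.05)&(abs(p[:,1]+.17)<.06)&(p[:,2]<.285)&(h[:,1]<60)&(h[:,2]>100)
q=p[near];print(len(q),np.histogram(q[:,2],12))
r=q[q[:,2]>.252];print(circ(r[:,:2]))
A=np.c_[r[:,:2]-r[:,:2].mean(0),np.ones(len(r))];print(np.linalg.lstsq(A,r[:,2],rcond=None)[0])
E
```

```text
27489 (array([4934, 5515, 1941, 1728, 1455, 1205, 1189, 1212, 1943, 2212, 2017,
       2138]), array([0.1607572 , 0.16890469, 0.17705219, 0.18519968, 0.19334718,
       0.20149467, 0.20964216, 0.21778966, 0.22593715, 0.23408465,
       0.24223214, 0.25037964, 0.25852713]))
(np.float64(0.48459711401093336), np.float64(-0.16536820168348118), np.float64(0.03770695739194332))
[-0.27148646 -0.01354743  0.25519245]
```

View pics/w2.png

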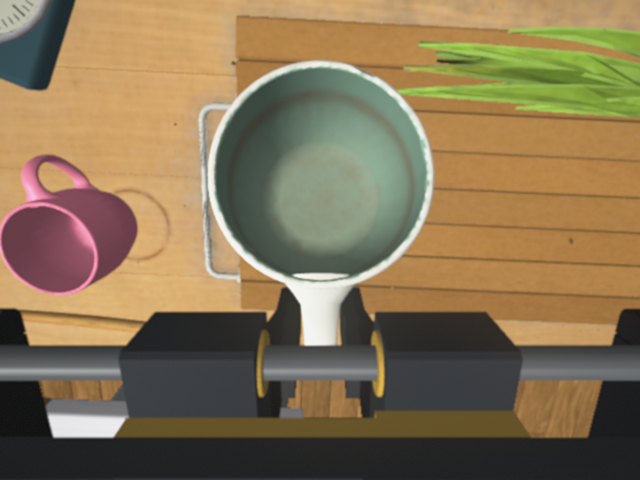

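The wrist view shows the mug held by its handle at (320,310), with the rim centre at (320,170). The floor patch sits low at (325,195), so there may be some tilt to measure.

```bash
python3 - <<'E'
from h import *
c=dict(np.load("w2.npz"));p=pts(c);hsv=cv2.cvtColor(c["pixels"],cv2.COLOR_BGR2HSV)
R0=[]
for a in np.radians(np.arange(-150+0,331-0,10)):
    if 60<np.degrees(a)<120: continue  # handle side (image down)
    d=np.array([np.cos(a),np.sin(a)])
    best=[p[int(170+d[1]*s),int(320+d[0]*s)] for s in range(85,125)]
    best=np.array(best);best=best[best[:,2]<.29];i=best[:,2].argmax();R0.append(best[i])
r=np.array(R0);A=np.c_[r[:,:2]-r[:,:2].mean(0),np.ones(len(r))]
print(np.linalg.lstsq(A,r[:,2],rcond=None)[0],circ(r[:,:2]))
f=p[170:230,290:360].reshape(-1,3);f=f[~np.isnan(f[:,0])];A=np.c_[f[:,:2]-f[:,:2].mean(0),np.ones(len(f))];print("floor",np.linalg.lstsq(A,f[:,2],rcond=None)[0],f.mean(0))
E
```

```text
[-0.33542467 -0.01602444  0.24168979] (np.float64(0.4824601535782886), np.float64(-0.16545584682448253), np.float64(0.03640863249196604))
floor [-0.32362248 -0.01601136  0.16929285] [ 0.45882096 -0.16850919  0.16929285]
```

The mug has swung about 18° nose-down in the pads. I'll grip harder, tilt the tool to level it, then travel to the cradle.

```bash
python3 - <<'E'
from rig import *
from h import *
o=get_obs();r=down(2.7)*R.from_rotvec([0,.32,0]);tz=r.apply([0,0,1]);print(tz)
G=np.array([.4174,-.169,.24]);go(G-.164*tz,r,o)
off=R.from_euler("z",0,degrees=True).apply([.0598,.0022,-.0586])
for zf in(.18,.1245):
    G=np.array([.650,.197,zf])-off;print(G);go(G-.164*tz,r,o)
E
```

```text
[ 0.31421735  0.01481811 -0.94923542]
shift [-1.292e+00 -1.000e-03  7.500e-02] turn [-0.002  0.322 -0.001] rows>= 1.7
[0.5902 0.1948 0.2386]
shift [ 3.449 -8.884  0.114] turn [-0.002  0.322 -0.001] rows>= 6.1
[0.5902 0.1948 0.1831]
shift [ 3.452 -8.882  1.502] turn [-0.002  0.322 -0.001] rows>= 6.2
```

Level it slowly first, and check for further slip.

Request:
move_arm:
  commands:
    - [[0,0,0,0,0,0],[0,0,0,0,0,0],[-0.2,0,0,0,0.05,0],[-0.52,0,0,0,0.13,0],[-0.9,0,0.02,0,0.22,0],[-1.2,0,0.05,0,0.3,0],[-1.29,0,0.07,0,0.32,0],[-1.29,0,0.07,0,0.32,0]]
  squeeze: 55

```text
time: 5.8
position: [0.3657, -0.1716, 0.3966]
tool_rot: [0.987, 0.023, 0.159, -0.004]
ft_force: [-0.3, 0.0, -2.7]
grip_width: 0.0167
grip_force: 53.2
```

Request:
move_arm:
  commands:
    - [[0.1,-0.2,0,0,0,0],[0.4,-0.8,0.1,0,0,0],[0.9,-1.8,0.3,0,0,0],[1.5,-3.0,0.5,0,0,0],[2.1,-4.2,0.7,0,0,0],[2.8,-5.5,0.9,0,0,0],[3.4,-6.7,1.1,0,0,0],[4.0,-7.9,1.3,0,0,0],[4.35,-8.6,1.45,0,0,0],[4.5,-8.88,1.51,0,0,0],[4.5,-8.88,1.51,0,0,0],[4.5,-8.88,1.51,0,0,0]]

```text
time: 7.3
position: [0.5386, 0.1913, 0.3957]
tool_rot: [0.987, 0.023, 0.158, -0.003]
ft_force: [-0.2, -0.5, -2.2]
grip_width: 0.0172
grip_force: 53.5
```

```bash
python3 - <<'E'
from rig import *
from h import *
o=get_obs();print(o["time"],o["position"],o["q"],o["tool_rot"],o["grip_width"],o["grip_force"])
for n in("wrist","side"):
    c=camera(n);np.savez(n+"3.npz",**c);cv2.imwrite(f"pics/{n}3.png",c["pixels"])
c=dict(np.load("wrist3.npz"));p=pts(c)
print(o["position"]+.164*R.from_quat(o["tool_rot"]).apply([0,0,1]))
a=[cv2.resize(cv2.imread(f'pics/{n}3.png'),(400,300)) for n in('wrist','side')];cv2.imwrite('pics/both3.png',np.hstack(a))
E
```

```text
7.3 [0.5386136  0.19125318 0.39573049] [ 0.15320451  0.42637444  1.6754522  -0.05125122  0.72397136  1.71107684] [ 0.98710999  0.0226678   0.15839304 -0.00341743] 0.01719771482427426 53.48373888893937
[0.58987143 0.19353731 0.2399633 ]
```

View pics/both3.png

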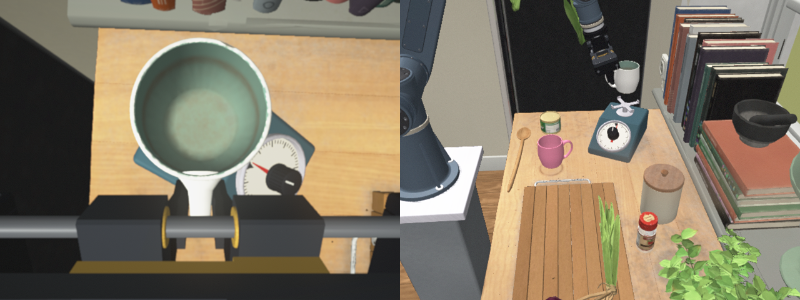

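The wrist view shows the mug over the scale, rim centre at about (200,108) in the half-size picture. The side view shows it held upright above the cradle.

```bash
cat >> h.py <<'E'
def rim(c,u0,v0,s0,s1,skip=(55,125),zmax=.30):
    p=pts(c);r=[]
    for a in np.arange(-180,180,8):
        if skip[0]<a<skip[1]: continue
        d=np.array([np.cos(np.radians(a)),np.sin(np.radians(a))])
        b=np.array([p[int(v0+d[1]*s),int(u0+d[0]*s)] for s in range(s0,s1)]);b=b[b[:,2]<zmax]
        r.append(b[b[:,2].argmax()])
    r=np.array(r);A=np.c_[r[:,:2]-r[:,:2].mean(0),np.ones(len(r))]
    return np.linalg.lstsq(A,r[:,2],rcond=None)[0],circ(r[:,:2])
E
python3 - <<'E'
from h import *
c=dict(np.load("wrist3.npz"));print(rim(c,320,173,85,125));p=pts(c)
f=p[180:230,290:350].reshape(-1,3);A=np.c_[f[:,:2]-f[:,:2].mean(0),np.ones(len(f))];print("floor",np.linalg.lstsq(A,f[:,2],rcond=None)[0],f.mean(0))
E
```

```text
(array([0.00216034, 0.00120459, 0.27215653]), (np.float64(0.6488555501812733), np.float64(0.1965577211409631), np.float64(0.03724659051273388)))
 ** On entry to DLASCL parameter number  4 had an illegal value
 ** On entry to DLASCL parameter number  4 had an illegal valueTraceback (most recent call last):
  File "<stdin>", line 3, in <module>
    x, resids, rank, s = _umath_linalg.lstsq(a, b, rcond,
                         ~~~~~~~~~~~~~~~~~~~^^^^^^^^^^^^^
                                             signature=signature)
                                             ^^^^^^^^^^^^^^^^^^^^
    raise LinAlgError("SVD did not converge in Linear Least Squares")
numpy.linalg.LinAlgError: SVD did not converge in Linear Least Squares
```

Request:
move_arm:
  commands:
    - [[-0.03,0,0.1,0,0,0],[-0.12,0,0.36,0,0,0],[-0.22,0,0.66,0,0,0],[-0.32,0,0.95,0,0,0],[-0.37,0,1.12,0,0,0],[-0.4,0,1.2,0,0,0],[-0.42,0,1.26,0,0,0],[-0.435,0,1.31,0,0,0],[-0.45,0,1.36,0,0,0],[-0.465,0,1.4,0,0,0],[-0.48,0,1.44,0,0,0],[-0.48,0,1.44,0,0,0]]

```text
time: 8.9
position: [0.5392, 0.1921, 0.3354]
tool_rot: [0.987, 0.023, 0.159, -0.004]
ft_force: [0.1, -0.0, -1.8]
grip_width: 0.0168
grip_force: 53.4
```

```bash
python3 - <<'E'
from rig import *
from h import *
o=get_obs();print(o["time"],o["position"],o["ft_force"],o["moment"])
for n in("wrist","side"):
    c=camera(n);np.savez(n+"4.npz",**c);cv2.imwrite(f"pics/{n}4.png",c["pixels"])
print(rim(dict(np.load("wrist4.npz")),320,173,85,125))
c=dict(np.load("side4.npz"));u,v=map(int,proj(c,[.65,.197,.14]));print(u,v)
cv2.imwrite("pics/s4.png",cv2.resize(c["pixels"][v-90:v+110,u-120:u+100],None,fx=3,fy=3,interpolation=cv2.INTER_CUBIC))
E
```

```text
8.9 [0.5391623  0.19206493 0.33535688] [ 0.11464981 -0.02382296 -1.80497408] [0.00867765 0.41813511 0.00621759]
(array([0.00850662, 0.00350934, 0.21198853]), (np.float64(0.6494504433075534), np.float64(0.1974770851351902), np.float64(0.037256893314133385)))
361 160
```

View pics/s4.png

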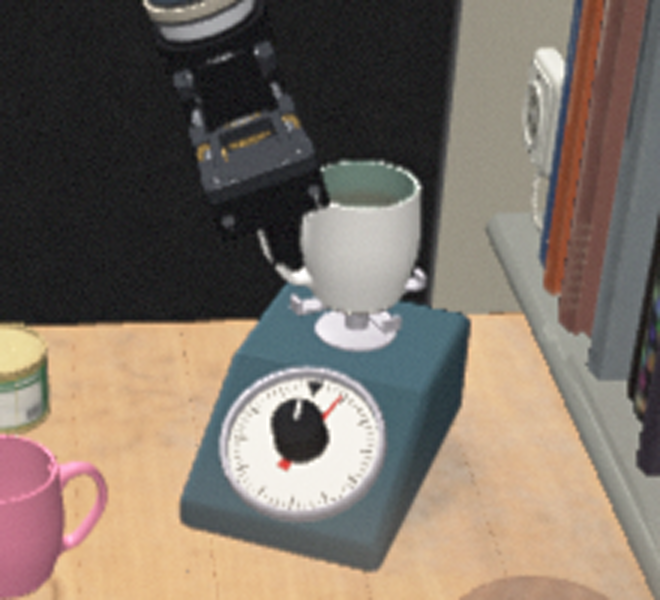

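The side view shows the mug seated between the cradle's upturned ends at (360,300). The pointer has moved to (335,405), so the cradle is partly loaded. I'll lower 2 mm more and release.

Request:
move_arm:
  commands:
    - [[-0.01,0,0.03,0,0,0],[-0.018,0,0.055,0,0,0],[-0.018,0,0.055,0,0,0],[-0.018,0,0.055,0,0,0]]

```text
time: 9.5
position: [0.5392, 0.1921, 0.3331]
tool_rot: [0.987, 0.023, 0.159, -0.004]
ft_force: [-1.0, 0.2, -0.3]
grip_width: 0.0167
grip_force: 53.4
```

Request:
move_arm:
  commands:
    - [[0,0,0,0,0,0],[0,0,0,0,0,0],[0,0,0,0,0,0],[0,0,0,0,0,0],[0,0,0,0,0,0],[0,0,0,0,0,0],[0,0,0,0,0,0],[0,0,0,0,0,0]]
  claw: -0.2

```text
time: 10.5
position: [0.5391, 0.1921, 0.333]
tool_rot: [0.987, 0.023, 0.159, -0.004]
ft_force: [-0.2, -0.0, 0.2]
grip_width: 0.0519
grip_force: 0.0
```

```bash
python3 - <<'E'
from rig import *
from h import *
o=get_obs();print(o["time"],o["position"],o["ft_force"],o["grip_width"])
c=camera("wrist");print(rim(c,320,173,85,125))
E
```

```text
10.5 [0.53910383 0.19206296 0.33298163] [-0.2363116  -0.02071263  0.21133926] 0.051947741048875666
(array([-0.00561755, -0.00314306,  0.20918421]), (np.float64(0.6509149366710657), np.float64(0.19779750103503987), np.float64(0.037201419407346406)))
```

```bash
cat >> h.py <<'E'
def knobrot(yaw,turn=0):
    ex=np.array([np.cos(np.radians(yaw)),np.sin(np.radians(yaw)),0]);z=.5*ex-np.array([0,0,np.sqrt(.75)])
    x=np.sqrt(.75)*ex+np.array([0,0,.5]);return R.from_matrix(np.c_[x,np.cross(z,x),z])*R.from_rotvec([0,0,turn])
E
python3 - <<'E'
from rig import *
from h import *
o=get_obs();r=R.from_quat(o["tool_rot"]);r2=knobrot(64.5)
print(r2.as_matrix())
o2=dict(o);o2["position"]=o["position"]-.12*r.apply([0,0,1])
K=np.array([.591,.070,.0924])
go(K-(.164+.09)*r2.apply([0,0,1]),r2,o2);print(o2["position"],K-(.164+.09)*r2.apply([0,0,1]))
E
```

```text
[[ 0.37283355  0.90258528  0.21525555]
 [ 0.78166179 -0.4305111   0.45129264]
 [ 0.5         0.         -0.8660254 ]]
shift [-0.491  5.907  3.381] turn [ 0.442  0.183 -0.986] rows>= 5.9
[0.50142306 0.19027947 0.44691738] [ 0.53632509 -0.04462833  0.31237045]
```

Request:
move_arm:
  commands:
    - [[0,0,-0.1,0,0,0],[0,0,-0.4,0,0,0],[0,0,-1.0,0,0,0],[0,0,-1.8,0,0,0],[0,0,-2.5,0,0,0],[0,0,-2.9,0,0,0],[0,0,-3.0,0,0,0],[0,0,-3.0,0,0,0]]

```text
time: 11.55
position: [0.5013, 0.1902, 0.4466]
tool_rot: [0.987, 0.023, 0.159, -0.004]
ft_force: [-0.0, -0.3, 0.2]
grip_width: 0.0521
grip_force: 0.0
```

Request:
move_arm:
  commands:
    - [[0,0.4,0,0.03,0.01,-0.07],[-0.05,1.3,0,0.09,0.04,-0.2],[-0.1,2.4,0.1,0.15,0.06,-0.33],[-0.2,3.5,0.5,0.22,0.09,-0.49],[-0.3,4.5,1.1,0.29,0.12,-0.65],[-0.4,5.3,1.9,0.36,0.15,-0.8],[-0.45,5.7,2.6,0.41,0.17,-0.92],[-0.48,5.9,3.1,0.44,0.18,-0.98],[-0.49,5.9,3.35,0.442,0.183,-0.986],[-0.49,5.9,3.35,0.442,0.183,-0.986],[-0.49,5.9,3.35,0.442,0.183,-0.986]]
  claw: -1

```text
time: 12.92
position: [0.5359, -0.0442, 0.3133]
tool_rot: [0.817, 0.515, 0.218, -0.138]
ft_force: [-0.2, 0.7, 0.2]
grip_width: 0.0872
grip_force: 0.0
```

```bash
python3 - <<'E'
from rig import *
from h import *
o=get_obs();print(o["time"],o["position"],o["q"],R.from_quat(o["tool_rot"]).as_matrix().round(3))
a=[]
for n in("wrist","side"):
    c=camera(n);np.savez(n+"5.npz",**c);a.append(c["pixels"])
b=cv2.resize(a[1][110:290,250:450],(533,480),interpolation=cv2.INTER_CUBIC)
o=np.hstack([a[0],b]);cv2.imwrite("pics/k5.png",cv2.resize(o,(800,int(480*800/o.shape[1]))))
E
```

```text
12.925 [ 0.5358809  -0.04416503  0.3133058 ] [-0.40880483  0.54937618  1.79627821  0.68824294  0.90338417 -0.42792371] [[ 0.374  0.902  0.215]
 [ 0.782 -0.431  0.451]
 [ 0.499 -0.001 -0.866]]
```

View pics/k5.png

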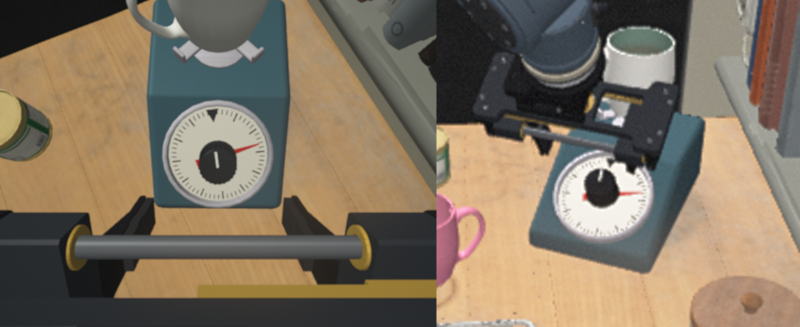

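The wrist picture (scaled 0.68) shows the dial centred at about (217,154), the zero mark at (213,114) at the top and the red pointer tip at (258,146). That means roughly 85° clockwise to turn.

```bash
cat > dial.py <<'E'
from h import *
def dialmeas(c,uv,box=95,yaw=None):
    hsv=cv2.cvtColor(c["pixels"],cv2.COLOR_BGR2HSV);W=pts(c);u0,v0=uv
    z=np.zeros((480,640),bool);z[v0-box:v0+box,u0-box:u0+box]=1
    cream=z&(hsv[...,1]<60)&(hsv[...,2]>150)
    N,L,S,_=cv2.connectedComponentsWithStats(cream.astype(np.uint8));i=1+S[1:,4].argmax();q=W[L==i];q=q[~np.isnan(q[:,0])]
    mu=q.mean(0);q=q[np.abs(q-mu).max(1)<.07];mu=q.mean(0);n=np.linalg.svd(q-mu,full_matrices=False)[2][2];n*=np.sign(n[2])
    hull=cv2.convexHull(np.argwhere(L==i)[:,::-1].astype(np.int32));e=cv2.fitEllipse(hull)
    return hsv,W,z,mu,n,e,q
def onplane(c,uv,p0,n):
    a,b=ray(c,uv,0.3),ray(c,uv,0.0);d=b-a;return a+d*((p0-a)@n)/(d@n)
E
python3 - <<'E'
from dial import *
c=dict(np.load("wrist5.npz"));hsv,W,z,mu,n,e,q=dialmeas(c,(318,226),90)
print("plane",mu,n,"tilt",np.degrees(np.arccos(n[2])),"yaw",np.degrees(np.arctan2(-n[1],-n[0])),e)
ctr=onplane(c,e[0],mu,n);print("dial ctr",ctr)
rr=np.linalg.norm(q-ctr,axis=1);print("cream r max",np.percentile(rr,99))
dark=z&(hsv[...,2]<60);k=cv2.connectedComponentsWithStats(dark.astype(np.uint8));print(k[2][:6],k[3][:6])
i=1+k[2][1:,4].argmax();kp=W[k[1]==i];kp=kp[~np.isnan(kp[:,0])];hgt=(kp-mu)@n;print("knob h pct",np.percentile(hgt,[5,50,95,99]))
top=kp[hgt>np.percentile(hgt,95)-.003];print("knob top",top.mean(0),(top.max(0)+top.min(0))/2,"ctr proj",top.mean(0)-ctr-((top.mean(0)-ctr)@n)*n)
red=z&((hsv[...,0]<8)|(hsv[...,0]>172))&(hsv[...,1]>120)&(hsv[...,2]>80);rd=np.array([onplane(c,(u,v),mu,n) for v,u in np.argwhere(red)])
up=np.array([0,0,1])-n[2]*n;up/=np.linalg.norm(up);rt=np.cross(up,n)
def ang(P):
    d=P-ctr;return np.degrees(np.arctan2(d@rt,d@up)),np.hypot(d@rt,d@up)
a,r=ang(rd);s=r>.028;print("pointer",np.median(a[s]),r.max())
dk=np.array([onplane(c,(u,v),mu,n) for v,u in np.argwhere(z&(hsv[...,2]<90))]);a,r=ang(dk);s=(r>.036)&(r<.050)&(abs(a)<30);print("zero",np.median(a[s]),s.sum(),np.median(r[s]))
wh=z&(hsv[...,2]>110)
E
```

```text
plane [0.60127064 0.09271236 0.07299127] [-0.21906724 -0.45005286  0.86571472] tilt 30.035583165213172 yaw 64.04508394320918 ((320.4273986816406, 228.95619201660156), (147.538330078125, 149.3052520751953), 106.30408477783203)
dial ctr [0.6005432  0.09231864 0.07260251]
cream r max 0.05613375754178128
[[     0      0    640    480 304599]
 [   305    161     13     14     97]
 [   293    208     53     62   2473]
 [   238    303     28      1     28]
 [   268    303      1      1      1]
 [   270    303      2      1      2]] [[319.5124311  239.52487369]
 [311.19587629 166.12371134]
 [319.12494945 238.51839871]
 [251.5        303.        ]
 [268.         303.        ]
 [270.5        303.        ]]
knob h pct [0.00841441 0.03040892 0.0317327  0.03214416]
knob top [0.59261938 0.07760491 0.09834942] [0.59316838 0.07832857 0.09768804] ctr proj [-0.00121    -0.00092084 -0.0007849 ]
pointer 72.12143923000966 0.040650471456253334
zero -8.365436762616463 131 0.044704367585263804
```

```bash
python3 - <<'E'
from rig import *
from h import *
o=get_obs();r=knobrot(64.2,-.7);K=np.array([.5947,.081,.093]);z=r.apply([0,0,1])
for b in(.06,0): go(K-(.164+b)*z,r,o)
E
```

```text
shift [ 0.228 -0.034  0.912] turn [-0.002  0.    -0.695] rows>= 3.7
shift [ 0.229 -0.031  2.412] turn [-0.002  0.    -0.695] rows>= 3.7
```

Request:
move_arm:
  commands:
    - [[0.1,0,0.1,0,0,-0.1],[0.2,-0.03,0.4,0,0,-0.25],[0.23,-0.03,0.6,0,0,-0.42],[0.23,-0.03,0.8,0,0,-0.58],[0.23,-0.03,1.1,0,0,-0.69],[0.23,-0.03,1.5,0,0,-0.695],[0.23,-0.03,1.9,0,0,-0.695],[0.23,-0.03,2.2,0,0,-0.695],[0.23,-0.03,2.35,0,0,-0.695],[0.23,-0.03,2.4,0,0,-0.695],[0.23,-0.03,2.4,0,0,-0.695]]
  squeeze: 12

```text
time: 14.4
position: [0.5591, 0.0066, 0.2351]
tool_rot: [0.593, 0.763, 0.253, -0.055]
ft_force: [-0.4, -0.6, 0.9]
grip_width: 0.0872
grip_force: 0.0
```

Request:
move_arm:
  commands:
    - [[0,0,0,0,0,0],[0,0,0,0,0,0],[0,0,0,0,0,0],[0,0,0,0,0,0],[0,0,0,0,0,0],[0,0,0,0,0,0]]
  claw: 1

```text
time: 15.15
position: [0.5585, 0.0066, 0.2348]
tool_rot: [0.592, 0.763, 0.252, -0.056]
ft_force: [-0.4, -4.3, 3.8]
grip_width: 0.0357
grip_force: 12.0
```

Request:
move_arm:
  commands:
    - [[0,0,0,0,0,0.08],[0,0,0,0,0,0.22],[0,0,0,0,0,0.38],[0,0,0,0,0,0.54],[0,0,0,0,0,0.7],[0,0,0,0,0,0.86],[0,0,0,0,0,1.02],[0,0,0,0,0,1.17],[0,0,0,0,0,1.3],[0,0,0,0,0,1.38],[0,0,0,0,0,1.4],[0,0,0,0,0,1.4]]

```text
time: 16.65
position: [0.5594, 0.0062, 0.2349]
tool_rot: [0.945, 0.202, 0.158, -0.204]
ft_force: [1.8, -1.9, -2.7]
grip_width: 0.0358
grip_force: 12.0
```

```bash
python3 - <<'E'
from rig import *
from h import *
o=get_obs();print(o["time"],o["position"],o["q"],o["ft_force"],o["grip_width"])
a=[]
for n in("wrist","side"):
    c=camera(n);np.savez(n+"6.npz",**c);a.append(c["pixels"])
b=cv2.resize(a[1][130:270,270:420],(514,480),interpolation=cv2.INTER_CUBIC)
o=np.hstack([a[0],b]);cv2.imwrite("pics/k6.png",cv2.resize(o,(800,int(480*800/o.shape[1]))))
E
```

```text
16.65 [0.55941673 0.00616298 0.23486907] [-0.30114264  0.70129591  1.79621304  0.81867938  0.74183035  0.20375038] [ 1.77890621 -1.92716082 -2.74762134] 0.03578846112758478
```

View pics/k6.png

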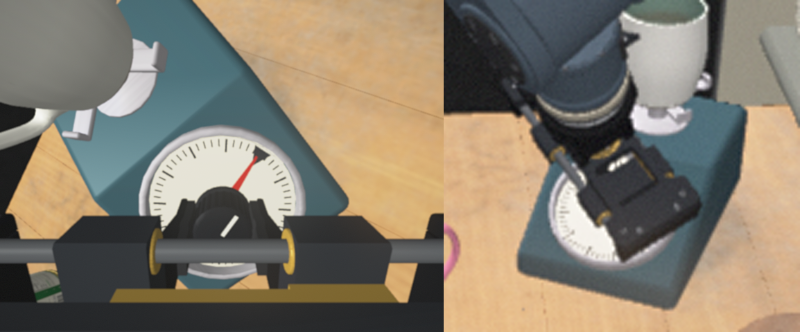

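The wrist picture shows the red pointer running into the black triangle at (258,153), so the mark is under the pointer. I'll release, back off and verify.

Request:
move_arm:
  commands:
    - [[0,0,0,0,0,0],[0,0,0,0,0,0],[0,0,0,0,0,0],[0,0,0,0,0,0],[0,0,0,0,0,0],[0,0,0,0,0,0],[0,0,0,0,0,0]]
  claw: -1

```text
time: 17.62
position: [0.559, 0.0066, 0.235]
tool_rot: [0.945, 0.202, 0.158, -0.205]
ft_force: [-0.2, -0.7, -0.2]
grip_width: 0.086
grip_force: 0.0
```

Request:
move_arm:
  commands:
    - [[0,0,-0.1,0,0,0],[0,0,-0.4,0,0,0],[0,0,-0.9,0,0,0],[0,0,-1.5,0,0,0],[0,0,-2.0,0,0,0],[0,0,-2.3,0,0,0],[0,0,-2.4,0,0,0],[0,0,-2.4,0,0,0],[0,0,-2.4,0,0,0]]

```text
time: 18.75
position: [0.5382, -0.0363, 0.3176]
tool_rot: [0.945, 0.202, 0.157, -0.205]
ft_force: [0.7, -1.0, 0.5]
grip_width: 0.0871
grip_force: 0.0
```

```bash
python3 - <<'E'
from rig import *
from dial import *
o=get_obs();print(o["time"],o["position"],o["ft_force"])
a=[];
for n in("wrist","side"):
    c=camera(n);np.savez(n+"7.npz",**c);a.append(c["pixels"])
c=dict(np.load("wrist7.npz"));n=np.array([-.2176,-.4502,.866]);ctr=np.array([.600,.0918,.0722])
u,v=map(int,proj(c,ctr));print(u,v);hsv=cv2.cvtColor(c["pixels"],cv2.COLOR_BGR2HSV)
up=np.array([0,0,1])-n[2]*n;up/=np.linalg.norm(up);rt=np.cross(up,n)
for dep in(0,.005,.010):
    C=ctr-dep*n
    vv,uu=np.mgrid[max(v-120,0):v+100,max(0,u-130):u+130];uv=np.c_[uu.ravel(),vv.ravel()];P=np.array([onplane(c,x,C,n) for x in uv])-C
    H=hsv[uv[:,1],uv[:,0]];an=np.degrees(np.arctan2(P@rt,P@up));r=np.hypot(P@rt,P@up)
    red=((H[:,0]<8)|(H[:,0]>172))&(H[:,1]>120)&(H[:,2]>80)&(r>.022)&(an>30)&(an<120);dk=(H[:,2]<70)&(r>.037)&(r<.05)&(an>40)&(an<110)
    print(dep,"pointer",np.median(an[red]),r[red].max(),"zero",np.median(an[dk]),dk.sum(),np.median(r[dk]))
b=cv2.resize(a[1][110:290,250:450],(533,480),interpolation=cv2.INTER_CUBIC)
o=np.hstack([a[0],b]);cv2.imwrite("pics/k7.png",cv2.resize(o,(800,int(480*800/o.shape[1]))))
E
```

```text
18.75 [ 0.53819573 -0.03634035  0.317571  ] [ 0.73128917 -1.02671166  0.49100933]
321 241
0 pointer 72.02805023519016 0.04397030296010895 zero 73.81632881066307 76 0.04646061114818443
0.005 pointer 73.46812293405807 0.04346687766413303 zero 74.89829148395822 76 0.04602158448104224
0.01 pointer 74.96774018305673 0.04297930235571572 zero 75.99962170951056 76 0.04558335454223176
```

View pics/k7.png

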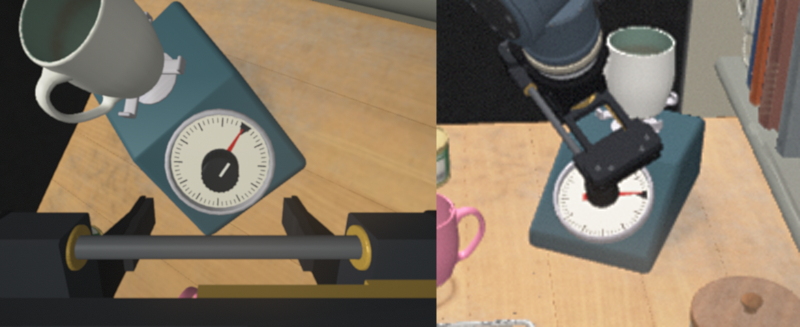

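The pointer and zero mark agree to within 2°, about 1.5 mm, and the picture shows the pointer at (243,130) running into the triangle. The mug stands upright on the cradle and the gripper is clear.

```bash
python3 -c "
from rig import *
print(hand_in())"
```

```text
the job is handed in; nothing more can be done
None
```

The mug stands upright on the cradle, released. The zero mark measured about 1.5 mm from the pointer tip (4 mm allowed), and the job was handed in at about 19 s of the 58 s limit; the hand-in returned no verdict.

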